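# Load a tealight into a pot warmer with a flat lifter

### The arm

A 7-joint arm with a two-finger parallel gripper is mounted at the origin on a cart in front of the work surface, level with it; the furniture and walls round the work are solid. World frame = base frame: x ahead of the robot, y to its left, z up, the work surface at z = 0. Lengths are in mm, angles in rad, forces in N, time in s.
With the tool pointing down it reaches from about 400 to 875 mm from the base axis. Payload 19.3 kg.
Tool frame: the origin (TCP) lies at the very end of the fingers, on their centre line; the grasp point (between the pads) lies 19 mm behind it (grip_point_offset is the z of the grasp point in the tool frame, in mm); z points along the fingers, y is the line along which they close (so a half turn about z gives the same grasp; the last joint's range is limited). The gripper opens to 85 mm and grips with 20 to 120 N. Pads are 22 mm wide; open, the fingers measure 114 mm over their backs; the gripper's body (76 mm by 85 mm) begins 54 mm behind the grasp point. The pads swing forward as they close: fully open they stand 13 mm farther back than shut.
Start: joints at [-1.201, 0.521, -0.036, 1.599, 0.021, 1.021, -0.113], TCP at [266.116, 565.506, 231.291] pointing down, gripper open.
Joint ranges: [-2.91, 2.91], [-0.3, 2.13], [-1.5, 1.42], [0.17, 2.43], [-1.26, 4.41], [0.16, 1.93], [-2.52, 2.52]. Speed limits (rad/s): [1.89, 1.89, 2.39, 2.39, 3.01, 3.01, 3.01].

### API

Orientations are given as a 3x3 rotation matrix whose columns are the frame's x, y, z axes.
In Python, from workcell import movep, movel, goto_joints, open_gripper, clamp, wait, inverse_kinematics, read_state, camera, PlanningError, finish_job, grip_point_offset gives the robot as it stands. Calls block until the motion is done:
- movep(position, orientation): joint-space move of the TCP to a pose.
- movel(position, frame=None, max_speed=150, guard=None): straight line of the TCP; frame=None keeps the orientation; max_speed is the mean speed in mm/s. With guard (N) it stops when the force on the tool has changed by that much, and returns True; else False.
- goto_joints(angles): joint-space move.
- open_gripper() and clamp(): open the fingers fully, or close them until they stop; the grip force is fixed at half the most.
- wait(seconds).
- inverse_kinematics(position, orientation): joint angles nearest the present ones, or None.
- read_state(): the state.
- camera(name): name is "scene" or "top"; returns a dict with "image" (384x512x3 uint8, blue, green, red), "range_z" (384x512 float32, mm along the optical axis (not along the pixel's ray), 0 where there is no reading), "fx", "fy", "cx", "cy" (pixels), "cam_to_world" (4x4, takes a point from camera to world coordinates). Camera axes: x right, y up, looking along -z (the intrinsics and any distortion apply to the point x, -y, -z); pixel columns grow to the right and rows downward; lengths in mm; the calibration is good to about 2 mm. A picture is of the moment at which its call begins.
A pose or a line that the arm cannot do raises PlanningError and nothing moves.
- finish_job(): hands the job in; it is judged then, once.
The state is a dict: "time": time; "qpos": joint angles; "qvel": joint speeds; "joint_efforts": joint torques, N m; "eef_pos": TCP position; "tool_rot": TCP orientation; "ft_force": force on the tool from outside, world axes, zero at the start; "torque": the same for the moment, N m; "finger_gap": finger opening in mm; "gripper_force": force on a finger pad.
Only numpy, scipy, OpenCV 4.12 (cv2) and the standard library are available. Lean on these libraries where they do the work, as an engineer would, in place of code of your own. Each camera call takes 0.05 s, during which the arm holds its last target. There are 200 camera calls.

### The job

Use the flat lifter to carry the tealight that stands loose on its tip, level, into the pot warmer: bring it in above the two brass pins, press it gently back on the white sprung plate until you feel the plate's stop, lower it behind the pins so that it sits flat on the two rails, and draw the blade straight out. Then stand the lifter back upright on the free worktop clear of the warmer and let go. Do not touch the tealight with the gripper or tip it, keep every push on the warmer under 15 N, and leave the other things where they are.

Things in the scene. Friction and masses are not known exactly. Their poses are not given: they have to be found in the camera images.
- lifter: flat steel lifter with an upright wooden grip; stands by itself, 0.13 kg. Origin: underside, below the middle of the grip; +x along the blade to its tip, z up. Grip block 40 long (x), 14 thick (y), top 48 above the underside: take it from above across its thickness. Foot plate under it 60 x 40, 3 thick. Blade 20 wide, 3 thick (its top at z = 3), tip at x = +128.
- lifter_heel (a point): foot of the heel's front face, at x = +101, z = 3 on the lifter. The heel is an upright steel lip on the blade, 20 wide (as the blade), 16 tall, with a rib 3 wide and 2 proud at either side edge; the ribs push the tealight and centre it, its centre then 120 ahead of the lifter's origin.
- tealight: tealight in a grey metal cup, diameter 38, height 15, about 20 g; origin at the centre of its underside, z up. It starts loose on the blade, 1 to 4 mm ahead of the heel; only friction holds it.
- warmer: fixed black steel pot warmer: base disc of diameter 114, 4 thick; four 6 mm posts on the corners of a 74 x 74 square carry an open wire ring of diameter 104, wire at 82 to 88 above the worktop. Origin: centre of the underside; z up; the open front is at -x: the tealight goes in along +x under the ring. On the base, at y = 0, stands a steel cradle.
- warmer_seat (a point): warmer's middle at the height of the rail tops (20 above the worktop). The cradle (rails, pins, plate together) is clamped up to 13 mm before or behind this along the warmer's x; where is not reported: feel or see it. Rails: 7.5 wide, tops at height 20, inner faces at y = +-13.5, from 16 before to 40 behind the cradle's middle; slot between is free down to height 4 for the blade.
- warmer_pins (a point): nominal point (cradle in the warmer's middle; real one up to 13 mm off along x) midway between the tops of two polished brass pins, diameter 5, on the rails 12.5 before the cradle's middle, y = +-17.5, heights 20 to 35. The tealight comes in above them and goes down behind them; blade and heel pass between them (30 clear).
- warmer_plate (a point): nominal centre (same 13 mm doubt) of the front face of a slick white plate, 26 wide, heights 21 to 52, free face 17 behind the cradle's middle. Yields to +x on a spring: 1.5 N at first touch, 4.2 N at its hard stop 9 mm on. A tealight goes down behind the pins while it holds the plate within 3 mm of the stop; let go, the spring sets it against the pins.
- ramekin: green fluted ramekin, diameter 67, height 38; bystander, origin under its centre
- spice_jar: spice jar with a black cap, diameter 41, height 105; bystander, origin under its centre
- timer: cream and green kitchen timer, diameter 64, height 51; bystander, origin under its centre
There are look-alikes about, which are no part of the job. Of the things that look like the lifter, the larger one is meant.

How it is judged:
By the outcome, as a careful person would: the job done as asked, in the order asked, and still so for the second after the job is handed in, with the robot touching nothing.
It also fails if it takes over 72 s, if anything falls off the work surface, if the arm or the gripper's body presses on something with over 40 N, if the wrist force passes 120 N, or if a joint passes its speed limit or range.

## Working session

There is one attempt and no reset: what is moved stays moved. The work goes in short steps, each a Python script; the robot and the scene stay as the last script left them, time stands still between calls to the robot, and variables do not carry over. Pictures are saved under pics/ and viewed, at most 10 in all, crops included, and the job is handed in when it is done.

```bash
mkdir -p pics; ls
cat > h.py <<'E'
import numpy as np, cv2
from workcell import *
def cloud(c):
    z=c["range_z"].astype(float); v,u=np.mgrid[0:z.shape[0],0:z.shape[1]]
    P=np.stack([(u-c["cx"])/c["fx"]*z,-(v-c["cy"])/c["fy"]*z,-z,np.ones_like(z)],-1)
    W=(P@np.array(c["cam_to_world"]).T)[...,:3]; W[z<=0]=np.nan; return W
def ray(c,u,v,h):
    T=np.array(c["cam_to_world"]); d=T[:3,:3]@np.array([(u-c["cx"])/c["fx"],-(v-c["cy"])/c["fy"],-1]); o=T[:3,3]
    return o+d*(h-o[2])/d[2]
E
python3 - <<'E'
from h import *
import pickle
for n in("scene","top"):
    c=camera(n); pickle.dump(c,open(n+"0.pkl","wb")); cv2.imwrite(f"pics/{n}0.png",cv2.resize(c["image"],(800,600),interpolation=cv2.INTER_CUBIC))
    print(n,[k for k in c],c["fx"],c["fy"],c["cx"],c["cy"],np.round(c["cam_to_world"],3).tolist())
s=read_state(); print({k:np.round(v,3).tolist() for k,v in s.items()},grip_point_offset)
E
```

```text
pics
scene ['image', 'range_z', 'fx', 'fy', 'cx', 'cy', 'cam_to_world'] 473.30816291753536 473.30816291753536 258.64309162358427 189.34687478829227 [[-0.718, 0.346, -0.604, -187.482], [-0.695, -0.342, 0.632, 782.269], [0.012, 0.874, 0.486, 637.854], [0.0, 0.0, 0.0, 1.0]]
top ['image', 'range_z', 'fx', 'fy', 'cx', 'cy', 'cam_to_world'] 373.65835152328003 373.65835152328003 254.908556303086 188.54638010500526 [[-0.026, 0.998, -0.064, 464.988], [-1.0, -0.026, 0.003, -8.858], [0.001, 0.064, 0.998, 1170.495], [0.0, 0.0, 0.0, 1.0]]
{'time': 0.1, 'qpos': [-1.201, 0.522, -0.036, 1.6, 0.021, 1.021, -0.113], 'qvel': [-0.001, -0.002, -0.002, -0.001, 0.0, -0.002, 0.0], 'joint_efforts': [0.004, -92.849, 1.985, -37.053, 0.018, 0.005, 0.0], 'eef_pos': [265.998, 565.261, 230.786], 'tool_rot': [[-0.905, 0.426, -0.0], [0.426, 0.905, -0.001], [-0.0, -0.001, -1.0]], 'ft_force': [-0.189, -0.739, 0.348], 'torque': [-0.019, -0.007, 0.03], 'gripper_force': 0.0, 'finger_gap': 85.383} -18.700000000000003
```

View pics/top0.png

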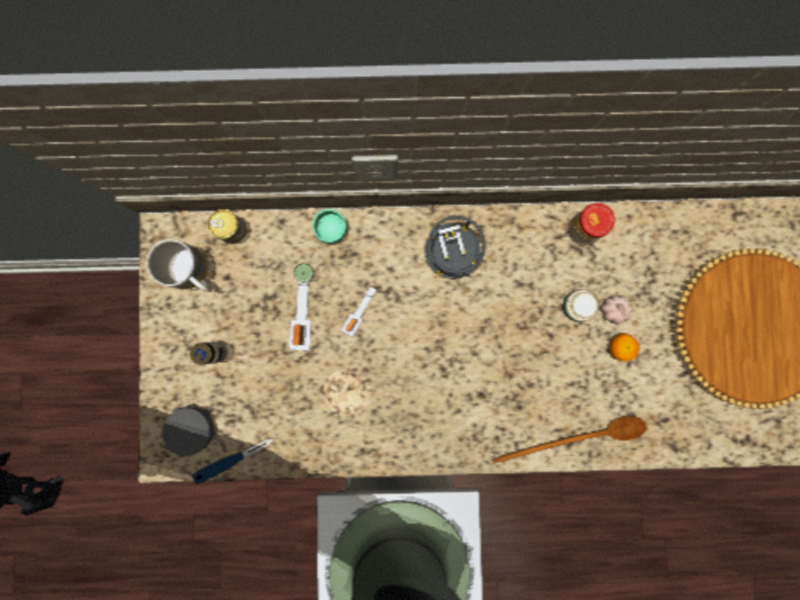

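View pics/scene0.png

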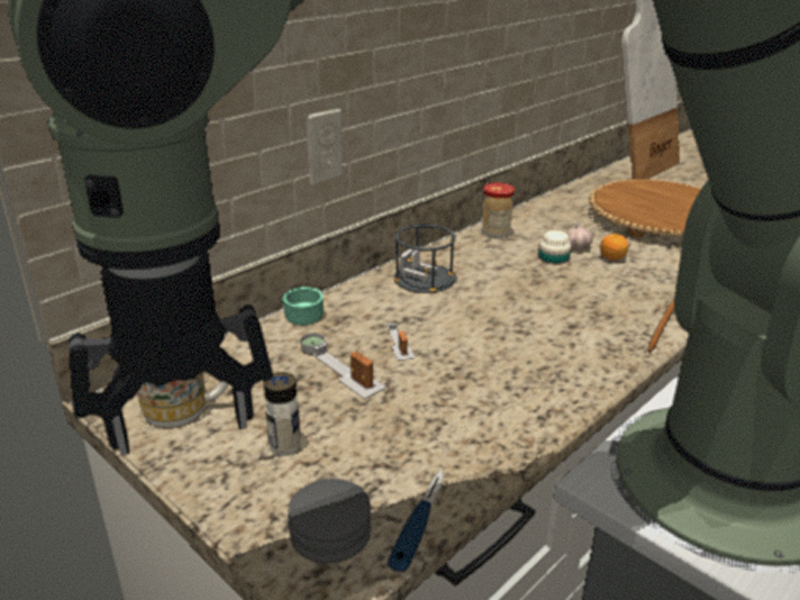

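The top view shows the larger lifter's grip near (300,335), its tealight at (304,272), and the warmer at (455,248). The warmer's plate is at the top (452,230) and its opening faces the robot. The smaller lifter at (360,312) is the decoy. Next I'll measure and zoom in.

Run:
```python
from h import *
import pickle
c=pickle.load(open("top0.pkl","rb")); s=pickle.load(open("scene0.pkl","rb"))
im=c["image"]; W=cloud(c)
# lifter window
def win(m,u0,u1,v0,v1):
    o=np.zeros_like(m); o[v0:v1,u0:u1]=m[v0:v1,u0:u1]; return o
hsv=cv2.cvtColor(im,cv2.COLOR_BGR2HSV)
g=win((hsv[...,1]>130)&(hsv[...,0]<15),180,206,200,230)
v,u=np.nonzero(g); P=np.array([ray(c,a,b,48) for a,b in zip(u,v)]); print("grip",len(u),P.mean(0),np.ptp(P,axis=0),"depth z",np.nanmedian(W[g][:,2]))
w=win((hsv[...,1]<40)&(hsv[...,2]>150),184,204,178,230)
v,u=np.nonzero(w); P=np.array([ray(c,a,b,3) for a,b in zip(u,v)]); print("steel",len(u),P.mean(0),P.min(0),P.max(0))
bl=P[(P[:,0]>P[:,0].min()+60)]; d=cv2.fitLine(bl[:,:2].astype(np.float32),cv2.DIST_HUBER,0,.01,.01).ravel(); print("blade line",d,len(bl))
t=win((hsv[...,0]>35)&(hsv[...,0]<90)&(hsv[...,1]>40),184,206,160,188)
cs=max(cv2.findContours(t.astype(np.uint8),0,1)[0],key=cv2.contourArea); (a,b),r=cv2.minEnclosingCircle(cs); print("tea",a,b,r,ray(c,a,b,18),W[int(b),int(a)])
# warmer base disc etc
k=(W[...,2]>1.0)
sub=W[135:182,268:316]; print("warm z pct",np.nanpercentile(sub[...,2],[1,10,30,50,70,90,99]))
dk=win(hsv[...,2]<75,266,316,134,184); cs=max(cv2.findContours(dk.astype(np.uint8),0,1)[0],key=cv2.contourArea); (a,b),r=cv2.minEnclosingCircle(cs); print("dark",a,b,r,cv2.fitEllipse(cs),ray(c,a,b,4))
a=cv2.resize(im[130:190,262:322],(400,400),interpolation=cv2.INTER_CUBIC); b=cv2.resize(im[160:230,170:240],(400,400),interpolation=cv2.INTER_CUBIC)
q=s["image"]; e=cv2.resize(q[135:195,240:320],(400,300),interpolation=cv2.INTER_CUBIC); f=cv2.resize(q[200:260,185:265],(400,300),interpolation=cv2.INTER_CUBIC)
cv2.imwrite("pics/c1.png",np.hstack([a,b])); cv2.imwrite("pics/c2.png",np.hstack([e,f]))
```

```text
grip 61 [465.57345699 184.5568586   48.        ] [35.95322091 15.3781008   0.        ] depth z 48.219717432991956
steel 329 [500.58816714 183.51717492   3.        ] [436.57502831 167.04213892   3.        ] [573.99744473 208.38968024   3.        ]
blade line [ 9.9969119e-01 -2.4850810e-02  5.3475684e+02  1.8213434e+02] 166
tea 194.19619750976562 174.38607788085938 5.816729545593262 [587.164819   175.01733159  18.        ] [589.1804315  176.79998378  10.54051153]
warm z pct [-3.92552119 -1.34728474  0.96007905  2.9738418   5.53771703 81.79064697
 90.56526838]
dark 288.0 171.5 11.543496131896973 ((287.9338073730469, 166.0370330810547), (17.731441497802734, 26.9054012298584), 119.94841766357422) [ 590.13536966 -117.06032583    4.        ]
```

View pics/c1.png

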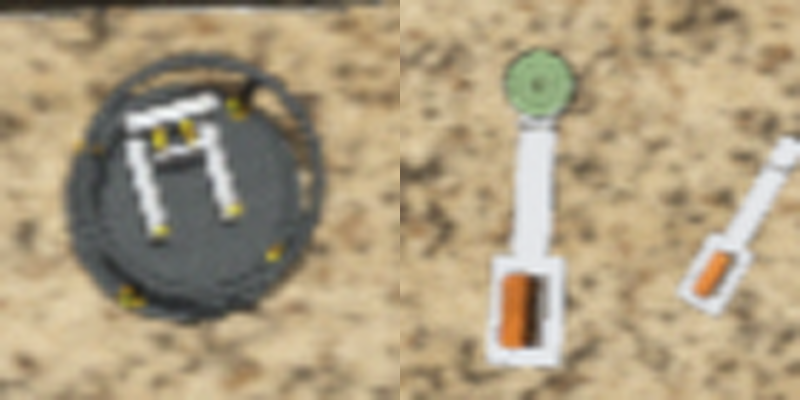

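View pics/c2.png

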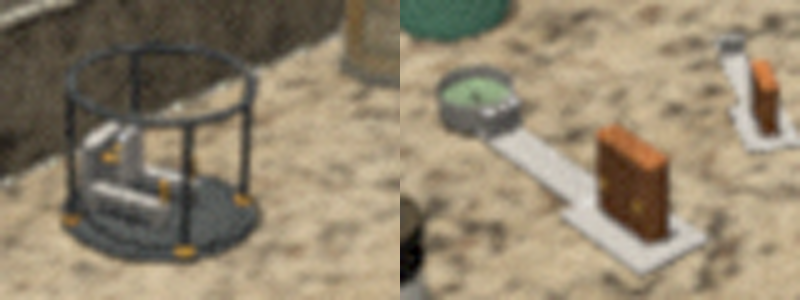

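In the crops, the rails carry brass pins at their front ends, at crop pixels (158,232) and (232,210). The sprung plate is at (180,152) and its backing at (172,112). Four brass post feet stand at about (85,147), (237,105), (275,253) and (130,297). The warmer opens toward the robot with a yaw of about +0.26. The tealight sits against the heel and the lifter looks sound. I'll compute the warmer pose from the brass.

Run:
```python
from h import *
import pickle
c=pickle.load(open("top0.pkl","rb")); s=pickle.load(open("scene0.pkl","rb"))
def blobs(c,u0,u1,v0,v1,up=4):
    im=cv2.resize(c["image"][v0:v1,u0:u1],None,fx=up,fy=up,interpolation=cv2.INTER_CUBIC)
    h=cv2.cvtColor(im,cv2.COLOR_BGR2HSV); m=((h[...,0]>12)&(h[...,0]<36)&(h[...,1]>135)).astype(np.uint8)
    n,l,st,ce=cv2.connectedComponentsWithStats(m)
    return [(round((x+.5)/up-.5+u0,2),round((y+.5)/up-.5+v0,2),int(st[i,4])) for i,(x,y) in enumerate(ce) if i and st[i,4]>5]
for u,v,a in blobs(c,270,312,138,180): print("top",u,v,a,"z4",ray(c,u,v,7)[:2].round(1),"z35",ray(c,u,v,35)[:2].round(1))
for u,v,a in blobs(s,250,296,150,188): print("scene",u,v,a,"z4",ray(s,u,v,7)[:2].round(1),"z28",ray(s,u,v,28)[:2].round(1))
# rails / plate: white in top
h=cv2.cvtColor(c["image"],cv2.COLOR_BGR2HSV); W=cloud(c)
m=np.zeros(h.shape[:2],bool); m[142:168,276:300]=((h[...,1]<40)&(h[...,2]>140))[142:168,276:300]
v,u=np.nonzero(m); print(len(u)); 
for a,b in zip(u,v): print((int(a),int(b)),W[b,a].round(0).tolist(),end=" ")
# ring: points by depth at 78..95 -> circle
r=np.zeros(m.shape,bool); r[130:184,262:320]=((W[...,2]>74)&(W[...,2]<98))[130:184,262:320]
v,u=np.nonzero(r&(h[...,2]<110)); Q=np.array([ray(c,a,b,86)[:2] for a,b in zip(u,v)])
A=np.c_[2*Q,np.ones(len(Q))]; x=np.linalg.lstsq(A,(Q**2).sum(1),rcond=None)[0]; print("\nring",x[:2],np.sqrt(x[2]+x[0]**2+x[1]**2),len(Q))
# scene: tealight & grip check
hs=cv2.cvtColor(s["image"],cv2.COLOR_BGR2HSV); WS=cloud(s)
m=np.zeros(hs.shape[:2],bool); m[205:250,185:245]=((hs[...,0]>35)&(hs[...,0]<90)&(hs[...,1]>40))[205:250,185:245]
v,u=np.nonzero(m); print("tea scene",len(u),ray(s,u[v>212].mean(),v[v>212].mean(),18), np.nanmedian(WS[m],axis=0))
```

```text
top 297.2 145.51 107 z4 [ 671.1 -148.3] z35 [ 666.2 -144.9]
top 289.51 148.99 60 z4 [ 660.7 -123.8] z35 [ 656. -121.]
top 285.36 150.21 65 z4 [ 657.2 -110.6] z35 [ 652.6 -108.2]
top 302.77 167.55 36 z4 [ 601.  -163.4] z35 [ 597.8 -159.7]
top 281.2 174.15 125 z4 [582.  -95.3] z35 [579.2 -93.2]
scene 261.17 165.91 31 z4 [ 692.1 -148.2] z28 [ 662.8 -117.2]
scene 272.32 172.65 53 z4 [ 638.2 -139.3] z28 [ 610.7 -108.6]
scene 288.1 174.43 54 z4 [ 598.2 -163.7] z28 [ 572.  -132.2]
scene 253.78 178.53 43 z4 [650.4 -74.3] z28 [622.5 -45.7]
scene 276.51 184.84 90 z4 [579.3 -92.5] z28 [553.7 -63.4]
125
(292, 144) [669.0, -128.0, 46.0] (293, 144) [670.0, -131.0, 43.0] (288, 145) [667.0, -116.0, 46.0] (289, 145) [666.0, -118.0, 51.0] (290, 145) [666.0, -122.0, 47.0] (291, 145) [667.0, -125.0, 44.0] (292, 145) [666.0, -128.0, 45.0] (293, 145) [666.0, -131.0, 44.0] (294, 145) [673.0, -138.0, 6.0] (284, 146) [664.0, -103.0, 46.0] (285, 146) [663.0, -106.0, 48.0] (286, 146) [663.0, -109.0, 48.0] (287, 146) [664.0, -113.0, 43.0] (288, 146) [664.0, -116.0, 45.0] (289, 146) [663.0, -118.0, 48.0] (290, 1
[... 3032 characters left out ...]
, 160) [624.0, -104.0, 26.0] (285, 160) [627.0, -109.0, 1.0] (295, 160) [624.0, -138.0, 20.0] (296, 160) [624.0, -141.0, 20.0] (283, 161) [621.0, -101.0, 24.0] (284, 161) [621.0, -104.0, 24.0] (285, 161) [621.0, -107.0, 20.0] (286, 161) [623.0, -112.0, 7.0] (295, 161) [620.0, -138.0, 22.0] (284, 162) [619.0, -104.0, 18.0] (285, 162) [618.0, -107.0, 22.0] (286, 162) [620.0, -111.0, 8.0] (295, 162) [617.0, -138.0, 20.0] (284, 163) [615.0, -104.0, 19.0] (285, 163) [nan, nan, nan] (286, 163) [617.0, -111.0, 6.0] (284, 164) [612.0, -104.0, 19.0] 
ring [ 626.50296285 -120.97537847] 51.53755770502284 198
tea scene 102 [581.55549078 183.99313707  18.        ] [603.73097531 162.99570568   8.97897137]
```

```bash
cat >> h.py <<'E'
def R(yaw):
    c,s=np.cos(yaw),np.sin(yaw); return np.array([[-c,-s,0],[-s,c,0],[0,0,-1.]])
def st(*a):
    s=read_state(); print(*a,"t",round(s["time"],2),"p",np.round(s["eef_pos"],1),"F",np.round(s["ft_force"],2),"gap",round(s["finger_gap"],1),"yaw",round(float(np.arctan2(-s["tool_rot"][0][1],s["tool_rot"][1][1])),3),"tilt",np.round(np.array(s["tool_rot"])[:,2],4)); return s
E
python3 - <<'E'
from h import *
import pickle
c=pickle.load(open("top0.pkl","rb")); im=cv2.cvtColor(c["image"],cv2.COLOR_BGR2GRAY).astype(float); h=cv2.cvtColor(c["image"],cv2.COLOR_BGR2HSV)
pts=[]
for v in range(184,204):
    row=np.where((h[v,184:204,1]<50),im[v,184:204]-140,0).clip(0); u=(row*np.arange(184,204)).sum()/row.sum(); pts.append(ray(c,u,v,3)[:2])
pts=np.array(pts); d=np.polyfit(pts[:,0],pts[:,1],1); yaw=np.arctan(d[0]); print("blade",pts[0].round(1),pts[-1].round(1),"yaw",yaw,"y at grip",np.polyval(d,465.6),"y at tea",np.polyval(d,587), "resid",np.std(pts[:,1]-np.polyval(d,pts[:,0])))
W=cloud(c); g=(np.abs(W[...,2]-48)<4)&(np.hypot(W[...,0]-465,W[...,1]-184)<35); print("grip top cloud",g.sum(),W[g].mean(0),np.ptp(W[g],axis=0))
for q in [(465.6,184.6,130,-.08),(465.6,184.6,12,-.08),(420,-170,60,.245),(500,-153,20,.245)]:
    print(q,inverse_kinematics(list(q[:3]),R(q[3])))
E
```

```text
blade [558.6 179.9] [499.2 185.5] yaw -0.06372121450561115 y at grip 186.53501925869824 y at tea 178.78877671514385 resid 0.612428510632388
grip top cloud 57 [466.3242216  187.87295078  48.16996349] [36.01544111 12.89301456  7.10758977]
(465.6, 184.6, 130, -0.08) [-0.47373398  0.47300757 -0.02891619  2.01331329  0.02160834  0.65555416
  0.97418946]
(465.6, 184.6, 12, -0.08) [-0.44764907  0.68860375 -0.06447541  2.05855023  0.10597254  0.3974629
  0.89556943]
(420, -170, 60, 0.245) [ 0.28139218  0.54974147 -0.03577948  2.16823599  0.04541494  0.42428726
  2.02528431]
(500, -153, 20, 0.245) [ 0.2444674   0.69236626 -0.08267568  2.00037413  0.12064386  0.45339911
  1.88801079]
```

Run:
```python
from h import *
r=R(-.066)
movep([466,186.5,140],r); st("above")
print(movel([466,186.5,14],max_speed=70,guard=6)); st("down")
c=camera("top"); 
clamp(); st("clamped")
import pickle; c=camera("top"); pickle.dump(c,open("top1.pkl","wb"))
s=camera("scene")
cv2.imwrite("pics/d1.png",np.hstack([cv2.resize(c["image"][150:240,160:250],(400,400),interpolation=2),cv2.resize(s["image"][180:280,165:265],(400,400),interpolation=2)]))
```

```text
above t 1.71 p [466.  187.5 140.2] F [-0.9  -0.78  0.56] gap 85.5 yaw -0.065 tilt [ 3.e-04  5.e-04 -1.e+00]
False
down t 3.66 p [466.2 186.6  14.3] F [-0.25 -0.41 -0.95] gap 85.4 yaw -0.066 tilt [ 4.e-04  2.e-04 -1.e+00]
clamped t 4.36 p [466.  186.5  14.1] F [-1.86  0.18  4.81] gap 13.4 yaw -0.066 tilt [ 1.e-04  0.e+00 -1.e+00]
```

View pics/d1.png

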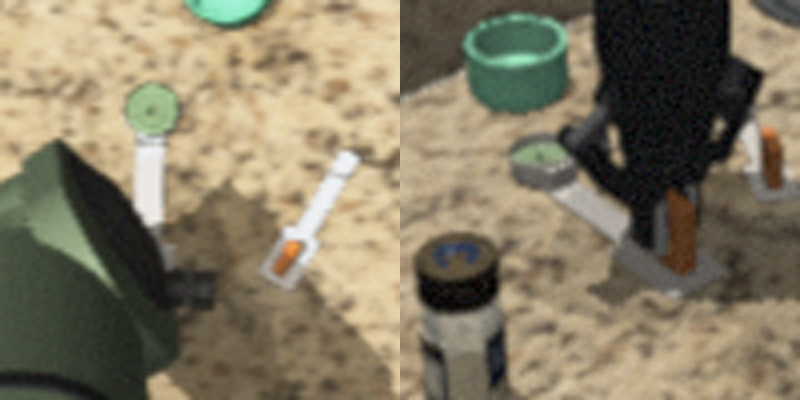

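The lifter is gripped with a 13.4 mm gap, and the tealight still sits on the tip (left crop, 152,108). Now I'll lift it and carry it gently to a point in front of the warmer.

Run:
```python
from h import *
import pickle
movel([466,186.5,30],max_speed=30); movel([466,186.5,86],max_speed=60); st("lift")
movel([420,-172,86],frame=R(.245),max_speed=85); st("carried")
movel([420,-172,54],max_speed=40); wait(.2); st("pre")
c=camera("top"); pickle.dump(c,open("top2.pkl","wb")); s=camera("scene"); pickle.dump(s,open("scene2.pkl","wb"))
cv2.imwrite("pics/e1.png",np.hstack([cv2.resize(c["image"][130:230,252:352],(400,400),interpolation=2),cv2.resize(s["image"][130:230,240:340],(400,400),interpolation=2)]))
```

```text
lift t 6.22 p [465.8 186.4  85.7] F [ 0.24 -0.09 -2.02] gap 13.4 yaw -0.066 tilt [-5.e-04 -3.e-04 -1.e+00]
carried t 10.62 p [ 420.  -171.9   86. ] F [-0.2   0.02 -1.52] gap 13.2 yaw 0.245 tilt [ 0.  0. -1.]
pre t 11.78 p [ 420.1 -172.1   54.2] F [-0.51 -0.57 -1.73] gap 13.2 yaw 0.245 tilt [ 4.e-04 -1.e-04 -1.e+00]
```

View pics/e1.png

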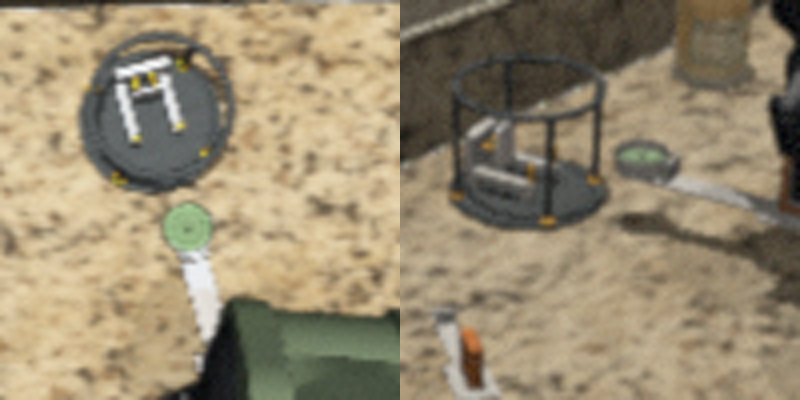

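```bash
cat > meas.py <<'E'
from h import *
import pickle
c=pickle.load(open("top2.pkl","rb")); c0=pickle.load(open("top0.pkl","rb"))
ax=lambda y:(np.array([np.cos(y),np.sin(y)]),np.array([-np.sin(y),np.cos(y)]))
# rails
for cc in (c0,c):
    W=cloud(cc); h=cv2.cvtColor(cc["image"],cv2.COLOR_BGR2HSV); g=h[...,2].astype(float)
    L=[]
    for v in range(152,161):
        for k,(u0,u1) in enumerate([(279,287),(290,299)]):
            uu=np.arange(u0,u1); w=(np.where(h[v,u0:u1,1]<60,g[v,u0:u1],0)-95).clip(0); w[(W[v,u0:u1,2]>30)]=0
            if w.sum()>50: L.append([k,*ray(cc,(w*uu).sum()/w.sum(),v,20)[:2]])
    L=np.array(L); A=np.c_[L[:,0]==0,L[:,0]==1,L[:,1]-626]; x=np.linalg.lstsq(A.astype(float),L[:,2],rcond=None)[0]
    print("rails y@626",x[:2],"mid",x[:2].mean(),"yaw",np.arctan(x[2]),"sep",(x[0]-x[1])*np.cos(np.arctan(x[2])),"res",np.std(L[:,2]-A@x))
# blade rows at height 43 and tea at 58
h=cv2.cvtColor(c["image"],cv2.COLOR_BGR2HSV); g=h[...,2].astype(float); B=[]
for v in range(196,208):
    uu=np.arange(292,312); w=(np.where(h[v,292:312,1]<45,g[v,292:312],0)-150).clip(0); B.append(ray(c,(w*uu).sum()/w.sum(),v,43)[:2])
B=np.array(B); p=np.polyfit(B[:,0],B[:,1],1); print("blade yaw",np.arctan(p[0]),"res",np.std(B[:,1]-np.polyval(p,B[:,0])))
tc=np.array([420.1,-172.1]); e,n=ax(.245); print("blade lateral vs TCP axis",((B-tc)@n).round(1),"along",((B-tc)@e).round(0)[[0,-1]])
m=np.zeros(g.shape,np.uint8); m[175:200,288:310]=((h[...,0]>35)&(h[...,0]<90)&(h[...,1]>40))[175:200,288:310]
cs=max(cv2.findContours(m,0,1)[0],key=cv2.contourArea); M=cv2.moments(cs); u,v=M["m10"]/M["m00"],M["m01"]/M["m00"]; t=ray(c,u,v,58); print("tea",t,"along,lat",(t[:2]-tc)@e,(t[:2]-tc)@n)
# pins (top end, z35) by hand pixel from crop refined by brass weights
lab=h; 
for (u0,u1,v0,v1) in [(283,289,162,168),(294,300,158,164)]:
    s=h[v0:v1,u0:u1]; w=((s[...,0]>12)&(s[...,0]<38))*(s[...,1].astype(float)-70).clip(0); V,U=np.mgrid[v0:v1,u0:u1]
    q=ray(c,(w*U).sum()/w.sum(),(w*V).sum()/w.sum(),35); print("pin",(w*U).sum()/w.sum(),(w*V).sum()/w.sum(),q[:2],"rel warmer",(q[:2]-[626,-121])@e,(q[:2]-[626,-121])@n)
E
python3 meas.py
```

```text
rails y@626 [-103.37725172 -139.54920109] mid -121.46322640361026 yaw 0.19780052601475606 sep 35.46663884840451 res 0.4599366515674198
rails y@626 [-102.79063696 -139.17688626] mid -120.98376160847981 yaw 0.1688531495871085 sep 35.86876935390463 res 0.5481124181914542
blade yaw 0.20514087365113173 res 0.3301002445994309
blade lateral vs TCP axis [-0.3  0.   0.5 -0.   0.5  0.2 -0.   0.8  0.3  0.7  1.2  1.6] along [93. 59.]
tea [ 539.14790957 -141.95089446   58.        ] along,lat 122.80567677178084 0.3729491800914914
pin 286.0 164.03614457831324 [ 609.89427947 -108.79462906] rel warmer -12.664270712360606 15.747430288455464
pin 296.86813186813185 161.0 [ 618.37850294 -142.33154326] rel warmer -12.567999504084558 -18.84588399695595
```

The camera and TCP agree to within about 0.5 mm. The pins put the cradle close to nominal, with lateral offset about −1 mm. Now I'll go in above the pins and feel for the plate's stop.

```bash
cat >> h.py <<'E'
Y=.245; E_=np.array([np.cos(Y),np.sin(Y),0]); W0=np.array([626.27,-122.07,0])
def at(a,z,off=14.1): return list(W0+a*E_+[0,0,z+off])
def along(s): return float((np.array(s["eef_pos"])-W0)@E_)
E
python3 - <<'E'
from h import *
import pickle
movel(at(-210,37.5),max_speed=25); st("aligned")
movel(at(-140,37.5),max_speed=40); wait(.15); st("in")
f0=np.mean([np.array(read_state()["ft_force"])@E_ for _ in range(5)])
s0=read_state(); print(f0)
a=-134; hit=False
for a in np.arange(-132,-96,1.5):
    movel(at(a,37.5),max_speed=12); s=read_state(); f=np.array(s["ft_force"])@E_-f0
    print(round(a,1),round(along(s),2),round(f,2),np.round(s["ft_force"],1))
    if f<-5.2: break
st("end"); c=camera("top"); pickle.dump(c,open("top3.pkl","wb")); s=camera("scene"); pickle.dump(s,open("scene3.pkl","wb"))
cv2.imwrite("pics/f1.png",np.hstack([cv2.resize(c["image"][130:190,262:322],(400,400),interpolation=2),cv2.resize(s["image"][135:205,240:310],(400,400),interpolation=2)]))
E
```

```text
aligned t 12.17 p [ 422.6 -173.    51.5] F [ 0.69 -0.17 -1.28] gap 13.1 yaw 0.245 tilt [-1.e-04  1.e-04 -1.e+00]
in t 14.22 p [ 490.4 -156.1   51.6] F [ 0.78  0.24 -1.88] gap 13.5 yaw 0.245 tilt [-0. -0. -1.]
0.8133615201724058
-132.0 -132.05 -0.69 [ 0.   0.5 -1.4]
-130.5 -130.43 -1.37 [-0.6  0.1 -0.4]
-129.0 -128.92 -0.83 [ 0.1 -0.5 -1.1]
-127.5 -127.42 -0.67 [ 0.3 -0.8 -1.9]
-126.0 -125.93 -1.73 [-0.9 -0.3 -2.6]
-124.5 -124.4 -0.76 [ 0.   0.1 -1.6]
-123.0 -122.9 -0.84 [-0.3  1.2 -1.8]
-121.5 -121.47 -0.87 [-0.1  0.1 -1.8]
-120.0 -120.17 -2.76 [-1.6 -1.5 -1.3]
-118.5 -118.57 -3.05 [-2.1 -0.9 -1.4]
-117.0 -117.02 -3.87 [-2.8 -1.2 -2.4]
-115.5 -115.52 -4.11 [-3.  -1.6 -1. ]
-114.0 -114.0 -3.97 [-3.  -1.  -2.1]
-112.5 -112.5 -4.47 [-3.6 -0.9 -1.5]
-111.0 -111.21 -4.77 [-3.8 -1.  -0.5]
-109.5 -110.53 -9.63 [-8.3 -3.1 -1.4]
end t 19.16 p [ 519.1 -149.    51.4] F [-8.32 -3.07 -1.38] gap 13.2 yaw 0.244 tilt [-2.e-03 -3.e-04 -1.e+00]
```

View pics/f1.png

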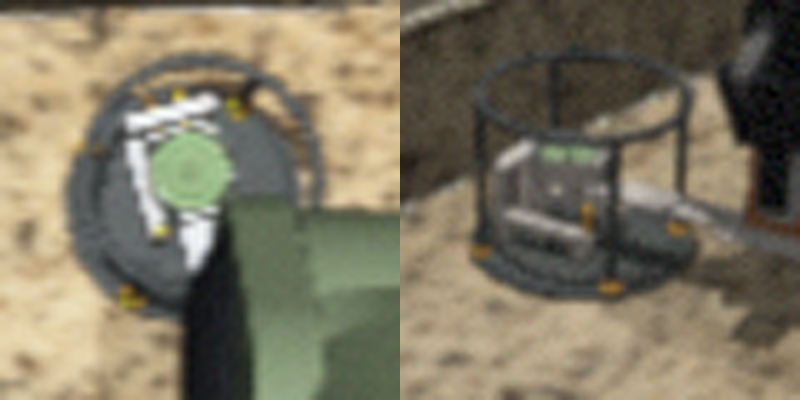

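The spring was touched at −120.5 and the stop felt at −111, which is 9 mm as specified. The picture shows the tealight level against the plate at crop (190,170). I'll ease off to just inside the stop, check the lateral position, then lower.

Run:
```python
from h import *
import pickle
def tea(c,z):
    h=cv2.cvtColor(c["image"],cv2.COLOR_BGR2HSV); m=np.zeros(h.shape[:2],np.uint8); m[140:175,278:304]=((h[...,0]>35)&(h[...,0]<90)&(h[...,1]>40))[140:175,278:304]
    M=cv2.moments(max(cv2.findContours(m,0,1)[0],key=cv2.contourArea)); q=ray(c,M["m10"]/M["m00"],M["m01"]/M["m00"],z)-W0
    return q[:2]@E_[:2], q[:2]@[-E_[1],E_[0]]
c=pickle.load(open("top3.pkl","rb")); t=tea(c,55.5); print("tea along,lat",t)
assert abs(t[1])<2.5
movel(at(-111.5,37.5),max_speed=10); wait(.1); s=st("eased"); f=np.array(s["ft_force"])
for z in (33,29,25,21,18,15,12,9):
    g=movel(at(-111.5,z),max_speed=15,guard=6); s=read_state(); print(z,g,round(s["eef_pos"][2]-14.1,2),round(along(s),2),np.round(np.array(s["ft_force"])-f,2))
    if g: break
st("low"); c=camera("top"); pickle.dump(c,open("top4.pkl","wb")); s=camera("scene"); pickle.dump(s,open("scene4.pkl","wb")); print("tea",tea(c,35))
cv2.imwrite("pics/g1.png",np.hstack([cv2.resize(c["image"][130:190,262:322],(400,400),interpolation=2),cv2.resize(s["image"][145:195,245:295],(400,400),interpolation=2)]))
```

```text
tea along,lat (np.float64(-11.788081079178538), np.float64(-9.550995250472601))Traceback (most recent call last):
  File "<stdin>", line 8, in <module>
AssertionError
```

The mask caught the green arm, so I'll restrict it to the bright tealight.

```bash
cat > low.py <<'E'
from h import *
import pickle
def tea(c,z):
    h=cv2.cvtColor(c["image"],cv2.COLOR_BGR2HSV); m=np.zeros(h.shape[:2],np.uint8); m[140:175,278:304]=((h[...,0]>35)&(h[...,0]<90)&(h[...,1]>40)&(h[...,2]>145))[140:175,278:304]
    (u,v),r=cv2.minEnclosingCircle(max(cv2.findContours(m,0,1)[0],key=cv2.contourArea)); q=ray(c,u,v,z)-W0; print("uvr",u,v,r)
    return q[:2]@E_[:2], q[:2]@[-E_[1],E_[0]]
if __name__=="__main__":
    c=pickle.load(open("top3.pkl","rb")); t=tea(c,55.5); print("tea along,lat",t)
    assert abs(t[1])<2.5
    movel(at(-111.5,37.5),max_speed=10); wait(.1); s=st("eased"); f=np.array(s["ft_force"])
    for z in (33,29,25,21,18,15,12,9):
        g=movel(at(-111.5,z),max_speed=15,guard=6); s=read_state(); print(z,g,round(s["eef_pos"][2]-14.1,2),round(along(s),2),np.round(np.array(s["ft_force"])-f,2))
        if g: break
    st("low"); c=camera("top"); pickle.dump(c,open("top4.pkl","wb")); s=camera("scene"); pickle.dump(s,open("scene4.pkl","wb")); print("tea",tea(c,35))
    cv2.imwrite("pics/g1.png",np.hstack([cv2.resize(c["image"][130:190,262:322],(400,400),interpolation=2),cv2.resize(s["image"][145:195,245:295],(400,400),interpolation=2)]))
E
python3 low.py
```

```text
uvr 290.27777099609375 155.1666717529297 5.840051174163818
tea along,lat (np.float64(7.614177426740284), np.float64(-0.4819559138039267))
eased t 19.71 p [ 518.2 -149.    51.6] F [-3.52 -1.45 -1.24] gap 13.2 yaw 0.245 tilt [ 0.e+00  1.e-04 -1.e+00]
33 False 32.91 -111.53 [0.89 1.3  0.24]
29 False 28.89 -111.58 [-0.25 -0.26 -0.85]
25 False 24.9 -111.56 [-1.51  0.65 -0.24]
21 False 20.89 -111.59 [-0.6  -0.01 -0.15]
18 False 17.9 -111.56 [-0.73  0.61 -0.48]
15 False 14.99 -111.38 [-0.15  1.06  1.58]
12 False 11.94 -111.49 [-0.59  0.78  0.3 ]
9 False 8.88 -111.51 [0.74 0.41 0.48]
low t 22.81 p [ 518.1 -149.1   23. ] F [-2.78 -1.04 -0.75] gap 13.2 yaw 0.245 tilt [-1.e-04  0.e+00 -1.e+00]
uvr 289.2313537597656 156.70895385742188 5.711122035980225
tea (np.float64(6.405522996962435), np.float64(1.1594786742076713))
```

View pics/g1.png

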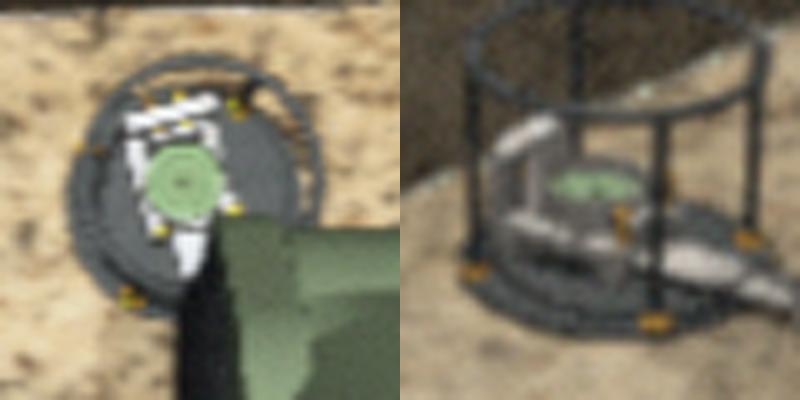

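The tealight is level behind the pins, with rail contact felt at lifter height ≈17 and the blade now free below it. Next: draw the blade straight out, set the lifter down on clear worktop, and release.

Run:
```python
from h import *
import pickle
from low import tea
s=read_state(); f=np.array(s["ft_force"])
for a in (-115,-119,-124,-130):
    g=movel(at(a,8.9),max_speed=10,guard=9); s=read_state(); print(a,g,round(along(s),2),np.round(s["ft_force"],2))
    if g: raise SystemExit
g=movel(at(-235,8.9),max_speed=45,guard=10); st("out",g)
c=camera("top"); pickle.dump(c,open("top5.pkl","wb")); print("tea",tea(c,35))
assert not g
movel(at(-235,25),max_speed=40)
movel([408,-228,39.1],max_speed=60)
movel([408,-228,19],max_speed=30); print(movel([408,-228,13.8],max_speed=8,guard=3)); st("placed")
open_gripper(); st("open"); movel([408,-228,150],max_speed=80); st("up")
c=camera("top"); s=camera("scene"); pickle.dump(c,open("top6.pkl","wb"))
cv2.imwrite("pics/h1.png",np.hstack([cv2.resize(c["image"][130:250,252:372],(400,400),interpolation=2),cv2.resize(s["image"][130:210,240:320],(400,400),interpolation=2)]))
```

```text
-115 False -114.98 [-3.52 -0.28 -1.34]
-119 False -118.91 [-2.14 -0.41 -1.2 ]
-124 False -123.91 [ 0.2  -0.75 -1.41]
-130 False -129.93 [ 0.49  1.19 -0.94]
out False t 27.84 p [ 398.4 -179.    23. ] F [-0.25 -0.   -1.27] gap 13.4 yaw 0.245 tilt [ 1.e-04  0.e+00 -1.e+00]
uvr 289.7950744628906 158.72950744628906 5.713223934173584
tea (np.float64(-0.05000994260749953), np.float64(1.199545914333705))
True
placed t 30.84 p [ 408.  -228.    14.1] F [-1.    0.2   9.07] gap 13.4 yaw 0.245 tilt [-1.e-04  0.e+00 -1.e+00]
open t 31.53 p [ 407.6 -227.8   13.8] F [-0.29 -0.21 -0.65] gap 85.4 yaw 0.245 tilt [-9.e-04  5.e-04 -1.e+00]
up t 33.38 p [ 407.8 -227.9  149.7] F [-0.12 -0.51  0.11] gap 85.4 yaw 0.245 tilt [-1.5e-03  7.0e-04 -1.0e+00]
```

View pics/h1.png

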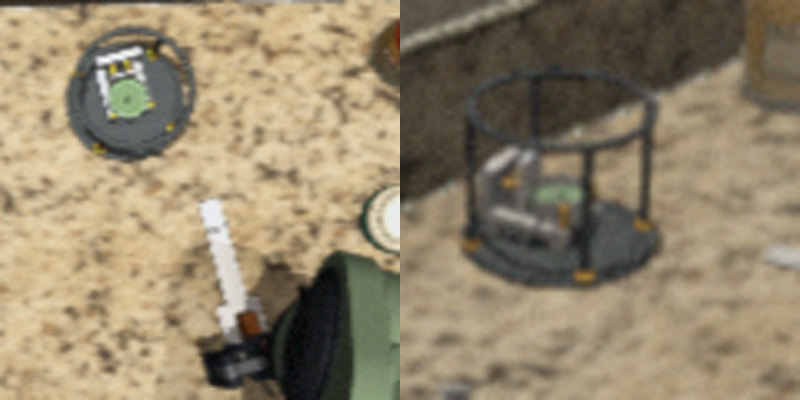

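The tealight sits level on the rails against the pins (left crop, 128,98). The lifter stands upright and clear of the warmer, and the gripper is open and away from everything.

```bash
python3 -c "
from h import *
wait(.3); st('final'); print(finish_job())"
```

```text
final t 33.78 p [ 408. -228.  150.] F [ 0.01  0.43 -0.18] gap 85.5 yaw 0.245 tilt [-9.e-04  5.e-04 -1.e+00]
the job is handed in; nothing more can be done
None
```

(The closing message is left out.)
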